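# Flip a roller plate over the deck edge

## Robot

A 6-joint arm with a two-finger parallel gripper is mounted at the origin on the work surface. World frame = base frame: x ahead of the robot, y to its left, z up, the work surface at z = 0. Lengths are in m, angles in rad, forces in N, time in s.
With the tool pointing down it reaches from about 0.375 to 0.925 m from the base axis. Payload 5.7 kg.
Tool frame: the origin (TCP) lies midway between the tips of the shut fingers; the grasp point (between the pads) lies 19 mm behind it; z points along the fingers, y is the line along which they close (so a half turn about z gives the same grasp; the last joint's range is limited). The gripper opens to 88 mm and grips with 3 to 60 N. Pads are 20 mm wide; open, the fingers measure 115 mm over their backs; the gripper's body (75 mm by 178 mm) begins 61 mm behind the grasp point.
Start: joints at [1.068, 0.359, 1.51, -0, 1.272, -0.115], TCP at [0.227, 0.555, 0.193] pointing down, gripper open.
Joint ranges: [-2.97, 2.97], [-1.01, 2.36], [0.21, 2.38], [-0.96, 4.11], [0.2, 2.71], [-2.98, 2.98]. Speed limits (rad/s): [2.39, 2.39, 3.14, 3.14, 3.14, 3.14].

## Interface

Orientations are given as a unit quaternion [x, y, z, w].
In Python, from bench import move_ptp, servo_line, goto_joints, move_gripper, sleep, inverse_kinematics, capture, PlanningError, close_job, spot_in, silhouettes, current_clock, current_joint_pos, current_qvel, current_joint_torque, current_position, current_orientation, current_force, current_torque, current_finger_gap, current_grip_force gives the robot as it stands. Calls block until the motion is done:
- move_ptp(position, orientation): joint-space move of the TCP to a pose.
- servo_line(position, orientation=None, rate=0.15, contact_N=None): straight line of the TCP; orientation=None keeps the orientation; rate is the mean speed in m/s. With contact_N (N) it stops when the force on the tool has changed by that much, and returns True; else False.
- goto_joints(angles): joint-space move.
- move_gripper(opening): finger opening in m; the grip force is fixed at half the most; returns when the fingers have stopped.
- sleep(seconds).
- inverse_kinematics(position, orientation): joint angles nearest the present ones, or None.
- capture(name): name is "scene" or "top"; returns a dict with "image" (480x640x3 uint8, blue, green, red), "range_z" (480x640 float32, m along the optical axis (not along the pixel's ray), 0 where there is no reading), "intrinsics" (3x3 intrinsics, pixels), "R" (3x3) and "t" (3): a world point X has camera coordinates R X + t. Camera axes: x right, y down, z forward; pixel columns grow to the right and rows downward; lengths in m; the calibration is good to about 2 mm. A picture is of the moment at which its call begins.
A pose or a line that the arm cannot do raises PlanningError and nothing moves.
- close_job(): hands the job in; it is judged then, once.
Trained networks look in the newest picture that a camera, given by its name, has taken for a name from the list of things; names that differ only in an ending like _2 or _b are one class to them, and where a whole thing is asked for, a point or a joint stands for the part that bears it (a point fixed in the world has none). Each returns a list of dicts, best first, with "conf" (0 to 1); they miss things now and then, are a little off and sometimes report something else, mostly with a low value. They report only what shows in the picture. A call takes as long as a camera call. They do not tell look-alikes from the thing itself.
- spot_in(camera, query): "xy" ([column, row] in pixels, amid what is visible of it).
- silhouettes(camera, query): "region" (480x640 bool, what is visible of it) and "xy" ([column, row] in pixels, amid what is visible of it).
Readings, each from a call of its own:
- current_clock(): time.
- current_joint_pos(): joint angles.
- current_qvel(): joint speeds.
- current_joint_torque(): joint torques, N m.
- current_position(): TCP position.
- current_orientation(): TCP orientation.
- current_force(): force on the tool from outside, world axes, zero at the start.
- current_torque(): the same for the moment, N m.
- current_finger_gap(): finger opening in m.
- current_grip_force(): force on a finger pad.
Only numpy, scipy, OpenCV 4.12 (cv2) and the standard library are available. Lean on these libraries where they do the work, as an engineer would, in place of code of your own. Each camera call takes 0.05 s, during which the arm holds its last target. There are 200 camera calls.

## Task

The guide plate lies rollers-down on the bench in front of the raised mounting deck. Push it against the deck's front edge, tip it up there so that it flips over onto the deck with its rollers up, then push it back until its far edge sits squared up along the fence at the back of the deck. Work with the fingertips only: do not pick the plate up or lift it clear, leave the other things where they are, and finish clear of everything.

Things in the scene. Friction and masses are not known exactly. Their poses are not given: they have to be found in the camera images.
- plate: loose aluminium guide plate, 110 (x) by 120 (y) by 5 mm, about 0.25 kg, three black rollers (32 mm across, 13 mm tall) on one face. Starts rollers-down: underside 13 mm, bare back 18 mm above the bench. Origin: under the plate's centre, level with the rollers' free ends. z points from rollers to bare back (up at the start, down when flipped); x points roughly from robot to deck at the start
- lip (a point): middle of the plate's edge at its x = -55 mm, half-way through its thickness: nearest the robot at the start, along the fence at the end. The rollers sit at x = 4, y = +-36 mm and x = -19, y = 0, so the lip overhangs them by 20 mm and a fingertip can reach under it; the plate grips fingertips and deck well (friction about 1)
- foot (a point): middle of the plate's edge at its x = +55 mm, half-way through its thickness: faces the deck at the start, nearest the robot at the end. It overhangs the rollers by 35 mm
- deck: fixed aluminium deck, 20 mm high, 260 mm wide (its y). Its upright front face stands at x = 0 above a toe ledge that sticks out 10 mm and is 11.5 mm high: the plate's foot edge passes over the ledge and stops on the face. Origin: on the bench under the middle of that face; x points away from the robot, z up. A steel fence 14 mm high on the deck has its front face at x = 109 mm, so the plate overhangs the front by 1 mm when home
- spare_roller: loose black roller, 32 mm across, 13 mm tall, lying on the deck towards its +y end; leave alone
- spool: red-flanged spool, 110 mm across, 70 mm tall, on the bench right of the deck; origin under its centre; leave alone
- tape: roll of tape lying flat, 100 mm across, 24 mm tall, on the bench to the robot's left of the plate; leave alone
- hex_key: L-shaped steel hex key, 90 by 28 mm, 6 mm thick, lying on the bench right of the plate; leave alone
- bearing_block: small aluminium bearing block, 30 by 60 mm, 38 mm tall, on the bench left of the deck; leave alone
- parts_bin: blue open bin, 110 by 150 mm, 55 mm tall, on the bench left of the deck; leave alone
Not all that is in view belongs to the job. Leave any green or orange look-alike of the plate alone.

How it is judged:
By the outcome, as a careful person would: the job done as asked, in the order asked, and still so for the second after the job is handed in, with the robot touching nothing.
It also fails if it takes over 70 s, if anything falls off the work surface, if the arm or the gripper's body presses on something with over 40 N, if the wrist force passes 120 N, or if a joint passes its speed limit or range.

## Working session

There is one attempt and no reset: what is moved stays moved. The work goes in short steps, each a Python script; the robot and the scene stay as the last script left them, time stands still between calls to the robot, and variables do not carry over. Pictures are saved under pics/ and viewed, at most 10 in all, crops included, and the job is handed in when it is done.

```bash
mkdir -p pics; cat > h.py <<'E'
import numpy as np, cv2
from bench import *
def world(c, uv, z=None, d=None):
    K,R,t=map(np.array,(c["intrinsics"],c["R"],c["t"]))
    r=np.linalg.solve(K,[uv[0],uv[1],1.0]); o=-R.T@t; v=R.T@r
    if z is not None: d=(z-o[2])/v[2]
    return o+d*v
def cloud(c, mask=None):
    K,R,t=map(np.array,(c["intrinsics"],c["R"],c["t"])); D=c["range_z"]
    m=(D>0) if mask is None else mask&(D>0)
    v,u=np.nonzero(m); d=D[m]
    P=np.linalg.solve(K,np.stack([u*d,v*d,d]).astype(float))
    return ((P.T-t)@R),u,v
def pix(c,X):
    K,R,t=map(np.array,(c["intrinsics"],c["R"],c["t"])); p=K@(R@np.array(X)+t); return p[:2]/p[2]
E
python3 - <<'E'
from h import *
for n in("top","scene"):
    c=capture(n); cv2.imwrite(f"pics/{n}0.png",c["image"])
    print(n, -np.array(c["R"]).T@c["t"])
    for q in("plate","deck","spare_roller","spool","tape","hex_key","bearing_block","parts_bin"):
        for s in silhouettes(n,q)[:3]:
            P,_,_=cloud(c,s["region"])
            print(q,round(s["conf"],2),np.round(s["xy"]),s["region"].sum(),np.round(np.median(P,0),3),np.round(np.percentile(P,2,0),3),np.round(np.percentile(P,98,0),3))
    for q in ("lip","foot"): print(q,[(round(s["conf"],2),np.round(s["xy"])) for s in spot_in(n,q)[:3]])
E
```

```text
top [0.48111804 0.06086372 1.13833989]
plate 0.93 [190. 276.] 2442 [0.469 0.376 0.018] [0.409 0.313 0.013] [0.529 0.439 0.023]
plate 0.89 [262. 354.] 2552 [0.302 0.191 0.018] [0.243 0.128 0.003] [0.362 0.255 0.023]
plate 0.8 [348. 265.] 2389 [ 0.512 -0.     0.019] [ 0.459 -0.057  0.014] [0.565 0.058 0.023]
deck 0.81 [346. 193.] 6200 [0.68  0.01  0.021] [ 0.613 -0.111  0.01 ] [0.745 0.136 0.037]
spare_roller 0.54 [300. 189.] 139 [0.681 0.125 0.034] [0.667 0.111 0.029] [0.695 0.139 0.038]
spool 0.97 [441. 210.] 2176 [ 0.643 -0.2    0.07 ] [ 0.594 -0.254  0.002] [ 0.694 -0.153  0.075]
tape 0.57 [247. 245.] 670 [0.538 0.209 0.024] [0.49  0.161 0.005] [0.584 0.255 0.029]
bearing_block 0.89 [272. 200.] 351 [0.65  0.181 0.036] [0.634 0.154 0.003] [0.667 0.211 0.042]
parts_bin 0.62 [212. 162.] 3585 [0.747 0.334 0.007] [0.685 0.253 0.   ] [0.798 0.402 0.057]
lip [(0.98, array([264., 355.])), (0.97, array([491., 331.])), (0.96, array([406., 329.]))]
foot [(0.74, array([263., 352.])), (0.69, array([187., 281.])), (0.68, array([405., 330.]))]
scene [ 0.89243205 -0.43469233  0.8887439 ]
plate 0.9
[... 497 characters left out ...]
] [0.489 0.159 0.001] [0.581 0.253 0.027]
hex_key 0.71 [318. 271.] 2771 [ 0.511 -0.004  0.018] [ 0.456 -0.059  0.012] [0.562 0.056 0.021]
hex_key 0.7 [275. 331.] 155 [ 0.528 -0.158  0.005] [ 0.478 -0.176  0.001] [ 0.559 -0.125  0.009]
bearing_block 0.86 [420. 249.] 455 [0.651 0.171 0.029] [0.632 0.154 0.005] [0.666 0.201 0.04 ]
bearing_block 0.52 [381. 222.] 1021 [0.536 0.202 0.021] [0.489 0.159 0.001] [0.582 0.252 0.026]
parts_bin 0.71 [498. 225.] 3851 [0.738 0.342 0.011] [0.685 0.251 0.001] [0.795 0.404 0.056]
lip [(0.85, array([217., 275.])), (0.8, array([317., 271.])), (0.66, array([405., 160.]))]
foot [(0.94, array([315., 272.])), (0.8, array([297., 171.])), (0.74, array([142., 352.]))]
```

View pics/top0.png

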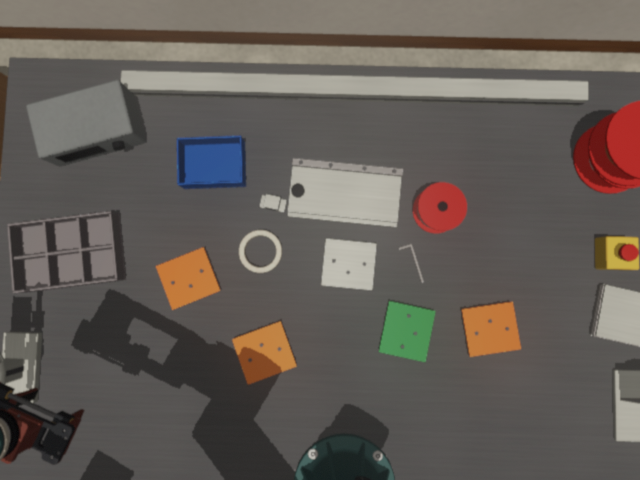

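View pics/scene0.png

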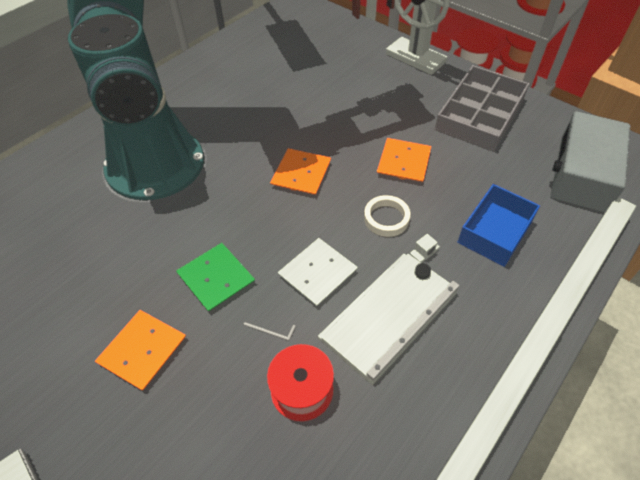

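The white/aluminium plate is at top (348,265) / scene (318,271). The look-alikes are orange at top (188,278), (264,352) and (491,329), and green at (407,330). I choose the white one by its description, check it in a crop, and fit the poses.

```bash
cat >> h.py <<'E'
def region_pts(c,lo,hi,box):
    P,u,v=cloud(c); m=(P[:,2]>lo)&(P[:,2]<hi)&(P[:,0]>box[0])&(P[:,0]<box[1])&(P[:,1]>box[2])&(P[:,1]<box[3])
    return P[m]
def rect(P):
    (cx,cy),(w,h),a=cv2.minAreaRect((P[:,:2]*1000).astype(np.float32)); return np.round([cx,cy,w,h,a],1)
E
python3 - <<'E'
from h import *
for n in("top","scene"):
    c=capture(n)
    pl=max(silhouettes(n,"plate"),key=lambda s:-np.linalg.norm(s["xy"]-pix(c,[.512,0,.018])))
    m=pl["region"].astype(np.uint8)
    cs,_=cv2.findContours(m,0,1); k=max(cs,key=len)[:,0]
    W=np.array([world(c,p,.018) for p in k]); print(n,"plate sil",pl["xy"],rect(W))
    # colour-based
    g=cv2.cvtColor(c["image"],6)
    P,u,v=cloud(c)
    for nm,z,lo,hi,box in(("plate",.018,.012,.024,(.44,.585,-.08,.08)),("deck",.02,.015,.026,(.6,.78,-.14,.165)),("fence",.034,.029,.04,(.69,.8,-.14,.165)),("roller",.033,.028,.04,(.64,.71,.09,.16))):
        Q=region_pts(c,lo,hi,box); print(nm,len(Q),rect(Q),np.round(np.median(Q[:,2]),4))
    Q=region_pts(c,.007,.0145,(.58,.66,-.14,.165)); print("toe",len(Q),np.round(np.percentile(Q,[2,50,98],0),3))
    # deck front edge and fence face: per-y profile of z vs x
    if n=="scene":
        q=pix(c,[.56,0,.02]).astype(int); cv2.imwrite("pics/crop1.png",cv2.resize(c["image"][210:390,240:480],None,fx=3.2,fy=3.2,interpolation=cv2.INTER_CUBIC))
E
```

```text
top plate sil [347.1, 265.4] [5.118e+02 1.000e-01 1.201e+02 1.101e+02 8.570e+01]
plate 2373 [ 5.117e+02 -1.000e-01  1.201e+02  1.101e+02  8.570e+01] 0.0186
deck 4941 [673.1  23.5 279.3 121.   85.8] 0.0208
fence 820 [720.6   9.6 259.   66.2  88.7] 0.0347
roller 143 [685.4 124.5  38.   30.8   7.5] 0.0341
toe 481 [[ 0.605 -0.106  0.008]
 [ 0.619  0.029  0.012]
 [ 0.654  0.161  0.014]]
scene plate sil [318.5, 271.2] [508.9  -1.1 123.3 112.3  85. ]
plate 2749 [ 5.09e+02 -1.00e-01  1.22e+02  1.12e+02  8.58e+01] 0.0177
deck 6643 [678.9  22.6 280.7 134.1  85.8] 0.0198
fence 1167 [714.1  10.4 261.2  63.1  86.1] 0.0338
roller 185 [678.8 123.4  29.9  34.5  28.9] 0.0328
toe 501 [[ 0.603 -0.114  0.008]
 [ 0.616  0.021  0.011]
 [ 0.657  0.163  0.014]]
```

View pics/crop1.png

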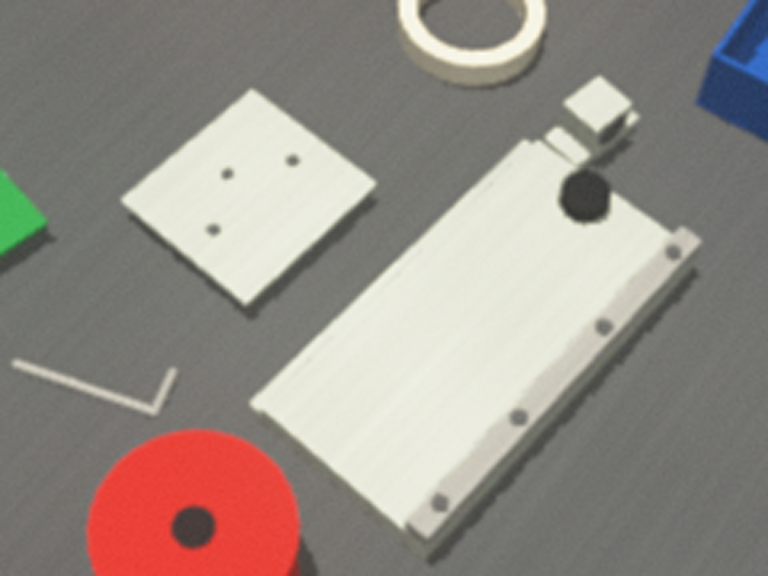

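The crop confirms the choice: a white plate whose screws sit at crop (292,160) and (213,230), with the third at (227,173) on the robot side, so the lip faces the robot. The deck yaw is about -4.2°. Next I fit the deck frame and check reach.

```bash
cat >> h.py <<'E'
from scipy.spatial.transform import Rotation as Rot
def plate_deck(yaw=np.radians(-4.2)):
    pass
class F: # deck frame
    yaw=np.radians(-4.2); o=np.array([.62,.01,0])
def toW(p): c,s=np.cos(F.yaw),np.sin(F.yaw); return F.o+np.array([c*p[0]-s*p[1],s*p[0]+c*p[1],p[2]])
def toD(P): c,s=np.cos(F.yaw),np.sin(F.yaw); d=np.atleast_2d(P)-F.o; return np.c_[c*d[:,0]+s*d[:,1],-s*d[:,0]+c*d[:,1],d[:,2]]
FLIP=1
def quat(a): # tool z=(sin a,0,-cos a) in deck frame, tool y along +-deck y
    z=np.array([np.sin(a),0,-np.cos(a)]); y=np.array([0,FLIP,0.]); x=np.cross(y,z)
    return (Rot.from_euler('z',F.yaw)*Rot.from_matrix(np.c_[x,y,z])).as_quat()
def tcp_for(C,a,s): # C: deck-frame point on finger front face, s above the front tip corner
    ex=np.array([np.cos(a),0,np.sin(a)]); ez=np.array([np.sin(a),0,-np.cos(a)])
    return toW(np.array(C)-.010*ex+s*ez)
E
python3 - <<'E'
from h import *
for n in("top","scene"):
    c=capture(n); P,_,_=cloud(c); D=toD(P)
    def line(sel,side,nm):
        Q=D[sel]; b=np.round(Q[:,1]/.006).astype(int); L=[]
        for k in np.unique(b):
            q=Q[b==k]
            if len(q)>2: L.append((np.median(q[:,1]),side(q[:,0])))
        L=np.array(L); k=np.polyfit(L[:,0],L[:,1],1); r=L[:,1]-np.polyval(k,L[:,0]); g=abs(r)<2.5*np.std(r)+1e-9
        k=np.polyfit(L[g,0],L[g,1],1); print(n,nm,"x0 %.4f dyaw %.2f n%d"%(k[1],-np.degrees(np.arctan(k[0])),g.sum()))
    yb=abs(D[:,1])<.12
    line(yb&(D[:,2]>.0165)&(D[:,2]<.025)&(D[:,0]>-.02)&(D[:,0]<.06),np.min,"deck front")
    fs=yb&(D[:,2]>.0295)&(D[:,2]<.039)&(D[:,0]>.09)&(D[:,0]<.15)
    line(fs,np.min,"fence front"); line(fs,np.max,"fence back")
    f=D[(D[:,2]>.028)&(D[:,2]<.04)&(D[:,0]>.1)&(D[:,0]<.15)&(abs(D[:,1])<.16)]; print("fence y",f[:,1].min(),f[:,1].max())
    q=D[(D[:,2]>.012)&(D[:,2]<.024)&(D[:,0]>-.19)&(D[:,0]<-.03)&(abs(D[:,1]+.01)<.09)]; print("plate",rect(q),q.min(0).round(4),q.max(0).round(4))
print(current_orientation(),current_clock())
import h
for fl in(1,-1):
    h.FLIP=fl
    for C,a in(((-.16,-.01,.013),20),((-.11,-.01,.013),20),((-.055,-.01,.107),40),((.03,-.01,.11),40)):
        print(fl,np.round(inverse_kinematics(tcp_for(C,np.radians(a),.004),quat(np.radians(a))),2))
E
```

```text
top deck front x0 0.0020 dyaw -0.10 n39
top fence front x0 0.1110 dyaw -0.02 n40
top fence back x0 0.1264 dyaw 0.05 n41
fence y -0.12160689794918325 0.13736744806218823
plate [-107.2  -17.9  110.   120.1    0. ] [-0.1622 -0.078   0.0121] [-0.0522  0.0421  0.0239]
scene deck front x0 0.0000 dyaw -0.18 n41
scene fence front x0 0.1085 dyaw -0.05 n41
scene fence back x0 0.1242 dyaw 0.12 n40
fence y -0.12271814372599742 0.13769718522250962
plate [-110.   -18.3  112.1  122.9    0.3] [-0.1662 -0.0796  0.0123] [-0.0541  0.0433  0.0235]
[ 1.92675431e-01  9.81262540e-01 -7.43647026e-05 -3.42567072e-05] 1.4Traceback (most recent call last):
  File "<stdin>", line 22, in <module>
    return _wrapfunc(a, 'round', decimals=decimals, out=out)
    return _wrapit(obj, method, *args, **kwds)
    result = getattr(arr, method)(*args, **kwds)
TypeError: unsupported operand type(s) for *: 'NoneType' and 'float'
```

```bash
sed -i 's/o=np.array(\[.62,.01,0\])/o=np.array([.6215,.0176,0])/' h.py
python3 - <<'E'
from h import *
import h
q=lambda v: None if v is None else np.round(v,2)
for fl in(1,-1):
    h.FLIP=fl
    for C in((-.17,-.026,.013),(-.11,-.026,.013),(-.08,-.026,.09),(.03,-.026,.115)):
        for a in(-20,0,10,20,30,40):
            print(fl,C,a,q(inverse_kinematics(tcp_for(C,np.radians(a),.004),quat(np.radians(a)))))
E
```

```text
1 (-0.17, -0.026, 0.013) -20 [-0.13  0.58  1.74 -0.02  1.17 -1.61]
1 (-0.17, -0.026, 0.013) 0 [-0.15  0.41  2.04 -0.    0.69 -1.64]
1 (-0.17, -0.026, 0.013) 10 [-0.16  0.37  2.19  0.04  0.41 -1.69]
1 (-0.17, -0.026, 0.013) 20 None
1 (-0.17, -0.026, 0.013) 30 None
1 (-0.17, -0.026, 0.013) 40 None
1 (-0.11, -0.026, 0.013) -20 [-0.12  0.64  1.6  -0.02  1.25 -1.61]
1 (-0.11, -0.026, 0.013) 0 [-0.14  0.47  1.91 -0.    0.76 -1.63]
1 (-0.11, -0.026, 0.013) 10 [-0.15  0.42  2.07  0.03  0.48 -1.67]
1 (-0.11, -0.026, 0.013) 20 None
1 (-0.11, -0.026, 0.013) 30 None
1 (-0.11, -0.026, 0.013) 40 None
1 (-0.08, -0.026, 0.09) -20 [-0.12  0.58  1.48 -0.02  1.43 -1.61]
1 (-0.08, -0.026, 0.09) 0 [-0.13  0.38  1.78 -0.    0.98 -1.63]
1 (-0.08, -0.026, 0.09) 10 [-0.14  0.31  1.94  0.02  0.72 -1.65]
1 (-0.08, -0.026, 0.09) 20 [-0.16  0.26  2.1   0.07  0.43 -1.71]
1 (-0.08, -0.026, 0.09) 30 None
1 (-0.08, -0.026, 0.09) 40 None
1 (0.03, -0.026, 0.115) -20 [-0.11  0.7   1.16 -0.01  1.63 -1.61]
1 (0.03, -0.026, 0.115) 0 [-0.12  0.49  1.51 -0.    1.14 -1.62]
1 (0.03, -0.026, 0.115) 10 [-0.13  0.41  1.68  0.01 
[... 773 characters left out ...]
40 None
-1 (-0.08, -0.026, 0.09) -20 [-0.12  0.58  1.48 -0.02  1.43  1.53]
-1 (-0.08, -0.026, 0.09) 0 [-0.13  0.38  1.78 -0.    0.98  1.51]
-1 (-0.08, -0.026, 0.09) 10 [-0.14  0.31  1.94  0.02  0.72  1.49]
-1 (-0.08, -0.026, 0.09) 20 [-0.16  0.26  2.1   0.07  0.43  1.43]
-1 (-0.08, -0.026, 0.09) 30 None
-1 (-0.08, -0.026, 0.09) 40 None
-1 (0.03, -0.026, 0.115) -20 [-0.11  0.7   1.16 -0.01  1.63  1.53]
-1 (0.03, -0.026, 0.115) 0 [-0.12  0.49  1.51 -0.    1.14  1.52]
-1 (0.03, -0.026, 0.115) 10 [-0.13  0.41  1.68  0.01  0.88  1.51]
-1 (0.03, -0.026, 0.115) 20 [-0.14  0.35  1.85  0.04  0.6   1.48]
-1 (0.03, -0.026, 0.115) 30 [-0.15  0.33  2.01  0.13  0.28  1.38]
-1 (0.03, -0.026, 0.115) 40 None
```

```bash
python3 - <<'E'
from h import *
a=np.radians(10); Q=quat(a); s=.007
move_gripper(.06)
move_ptp(tcp_for((-.185,-.026,.10),a,s),Q)
servo_line(tcp_for((-.185,-.026,.013),a,s),rate=.1)
print("f0",np.round(current_force(),2),current_clock())
hit=servo_line(tcp_for((-.095,-.026,.013),a,s),rate=.03,contact_N=8)
p=current_position(); 
C=toD(p)[0]-toD(tcp_for((0,0,0),a,s))[0]
print(hit,"C",np.round(C,4),np.round(current_force(),2),current_clock())
c=capture("scene"); cv2.imwrite("pics/s1.png",cv2.resize(c["image"][200:350,230:430],None,fx=3.8,fy=3.8,interpolation=cv2.INTER_CUBIC))
E
```

```text
f0 [-0.31  0.07  1.71] 5.1583
False C [-0.0951 -0.026   0.013 ] [-0.78  0.34 -1.1 ] 8.3083
```

View pics/s1.png

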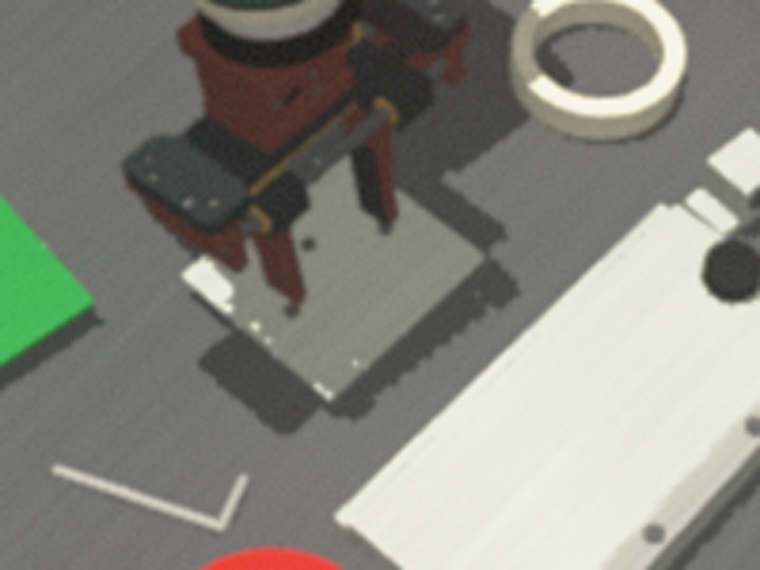

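The plate has barely moved and the fingertips appear over it, at crop (295,300) and (388,228). I'll check with numbers.

```bash
python3 - <<'E'
from h import *
print("tcp",np.round(current_position(),4),"deck",np.round(toD(current_position()),4),"zdir",np.round(Rot.from_quat(current_orientation()).as_matrix(),3).tolist(),current_finger_gap(),np.round(current_joint_pos(),3))
for n in("scene","top"):
    c=capture(n)
    s=[x for x in silhouettes(n,"plate")]
    for x in s:
        if np.linalg.norm(np.array(x["xy"])-pix(c,[.52,-.01,.018]))<40:
            P,_,_=cloud(c,x["region"]); D=toD(P); print(n,x["conf"],x["xy"],np.round(np.percentile(D,[1,50,99],0),4))
    for uv in ([(308,279),(332,260)] if n=="scene" else []):
        for dy in(-6,-4,-2,0,2):
            v=uv[1]+dy; d=c["range_z"][v,uv[0]]; print(uv[0],v,d,np.round(toD(world(c,(uv[0],v),d=d)),4))
    P,_,_=cloud(c); D=toD(P); m=(D[:,0]>-.2)&(D[:,0]<.02)&(abs(D[:,1]+.026)<.075)
    # height map of area: fraction by x bins of plate surface median z and of pts between 25..70mm
    for x0 in np.arange(-.18,.0,.01):
        k=m&(abs(D[:,0]-x0-.005)<.005); q=D[k]; lo=q[q[:,2]<.03]; hi=q[(q[:,2]>.03)&(q[:,2]<.06)]
        print(round(x0,3),len(lo),np.round(np.median(lo[:,2]) if len(lo) else -1,4),len(hi),np.round(np.median(hi[:,1]),3) if len(hi) else "")
E
```

```text
tcp [ 0.5162 -0.0007  0.0044] deck [[-0.1037 -0.026   0.0044]] zdir [[-0.982, 0.073, 0.173], [0.072, 0.997, -0.013], [-0.174, -0.0, -0.985]] 0.06027771561459222 [-0.145  0.439  2.036  0.026  0.493 -1.665]
308 273 0.9976997 [[-0.1019 -0.0605  0.0524]]
308 275 1.0053332 [[-0.1028 -0.0599  0.0437]]
308 277 1.0028425 [[-0.0997 -0.0631  0.0435]]
308 279 1.0063335 [[-0.0989 -0.0641  0.0383]]
308 281 1.026832 [[-0.1049 -0.059   0.0186]]
332 254 1.0291218 [[-0.1004  0.006   0.049 ]]
332 256 1.0369939 [[-0.1013  0.007   0.0402]]
332 258 1.038639 [[-0.0997  0.0053  0.0364]]
332 260 1.0593569 [[-0.1055  0.0116  0.017 ]]
332 262 1.0542688 [[-0.1012  0.0071  0.0188]]
-0.18 80 -0.0 0 
-0.17 65 0.0014 0 
-0.16 134 0.0169 0 
-0.15 187 0.017 0 
-0.14 205 0.0171 0 
-0.13 210 0.0171 13 -0.066
-0.12 237 0.017 53 0.002
-0.11 297 0.0172 76 0.003
-0.1 304 0.0173 24 -0.059
-0.09 318 0.0171 0 
-0.08 304 0.0174 0 
-0.07 364 0.0166 0 
-0.06 457 0.0008 0 
-0.05 332 -0.0003 0 
-0.04 316 -0.0002 0 
-0.03 336 -0.0003 0 
-0.02 198 0.0007 0 
-0.01 233 0.012 0 
-0.18 13 0.0003 0 
-0.17 14 0.0013 0 
-0.16 0 -1 0 
-0.15 0 -1 0 
-0.14 0 -1 0 
-0.13 3 0.0037 0 
-0.12 13 0.0156 0 
-0.11 3 0.0164 0 
-0.1 1 0.0194 0 
-0.09 171 0.0182 0 
-0.08 264 0.0184 0 
-0.07 265 0.018 0 
-0.06 232 0.0166 0 
-0.05 263 0.0009 0 
-0.04 261 0.0007 0 
-0.03 256 0.0008 0 
-0.02 263 0.0008 0 
-0.01 295 0.0114 0
```

Opening raises the fingertips, since the fingers swing, and they passed over the plate without touching it. I'll work with shut fingers instead.

```bash
python3 - <<'E'
from h import *
a=np.radians(10); Q=quat(a); s=.007
servo_line(tcp_for((-.095,-.026,.06),a,s),rate=.15)
servo_line(tcp_for((-.185,-.026,.06),a,s),rate=.15)
move_gripper(0)
servo_line(tcp_for((-.185,-.026,.013),a,s),rate=.08)
print("f0",np.round(current_force(),2),current_clock(),current_finger_gap())
hit=servo_line(tcp_for((-.100,-.026,.013),a,s),rate=.03,contact_N=8)
C=toD(current_position())[0]-toD(tcp_for((0,0,0),a,s))[0]
print(hit,"C",np.round(C,4),np.round(current_force(),2),current_clock())
c=capture("scene"); cv2.imwrite("pics/s2.png",cv2.resize(c["image"][200:350,230:430],None,fx=3.8,fy=3.8,interpolation=cv2.INTER_CUBIC))
P,_,_=cloud(c); D=toD(P); q=D[(D[:,2]>.012)&(D[:,2]<.024)&(D[:,0]>-.16)&(D[:,0]<-.02)&(abs(D[:,1]+.026)<.09)]; print(np.round(np.percentile(q,[1,50,99],0),4))
E
```

```text
f0 [-0.58 -0.5  -0.17] 11.5083 0.00014649656020111675
False C [-0.1001 -0.026   0.013 ] [-0.57  0.81 -0.39] 14.4917
[[-0.1579 -0.0856  0.0138]
 [-0.0989 -0.0355  0.0178]
 [-0.0563  0.0329  0.0214]]
```

View pics/s2.png

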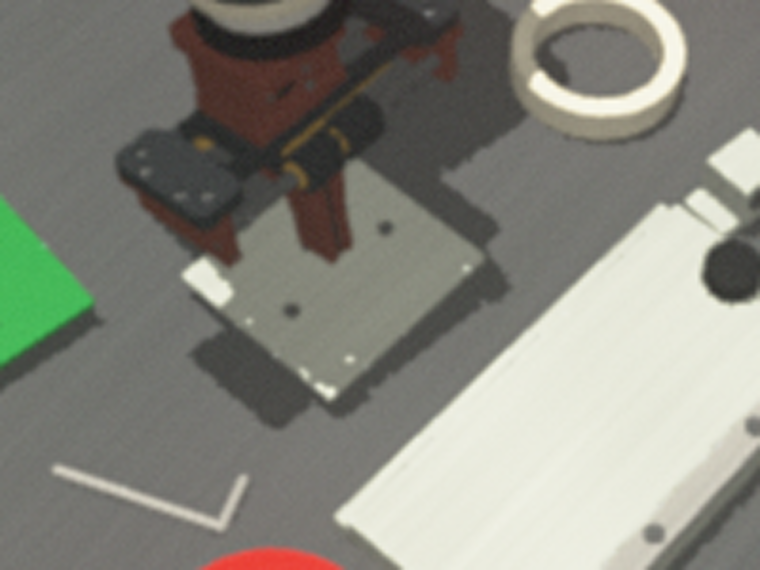

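The shut tips, at crop (335,262), also sit above the plate. I'll measure the real tip offset.

```bash
python3 - <<'E'
from h import *
Rt=Rot.from_quat(current_orientation()).as_matrix(); p=np.array(current_position())
print(p, current_joint_pos())
for n in("scene","top"):
    c=capture(n); P,u,v=cloud(c); D=toD(P); img=c["image"][v,u].astype(int)
    m=(D[:,0]>-.19)&(D[:,0]<-.03)&(abs(D[:,1]+.026)<.04)&(D[:,2]>.024)&(D[:,2]<.11)
    T=(P[m]-p)@Rt
    for z0 in np.arange(-.1,.01,.006):
        k=abs(T[:,2]-z0)<.003
        if k.sum()>2: print(n,round(z0,3),k.sum(),"x",np.round(np.percentile(T[k,0],[2,98]),4),"y",np.round(np.percentile(T[k,1],[2,98]),4),"worldz",np.round(np.percentile(P[m][k,2],[0,50]),4))
E
```

```text
[ 5.11183386e-01 -3.65325921e-04  4.37907987e-03] [-0.14618921  0.43439023  2.04685525  0.02704925  0.48644878 -1.66650088]
scene -0.088 13 x [-0.0128 -0.0031] y [-0.0158  0.0076] worldz [0.09   0.0916]
scene -0.082 30 x [-0.012   0.0016] y [-0.0144  0.0122] worldz [0.0827 0.0859]
scene -0.076 30 x [-0.0117  0.0067] y [-0.0134  0.0098] worldz [0.0763 0.0801]
scene -0.07 28 x [-0.0113  0.0096] y [-0.0132  0.0086] worldz [0.0703 0.0747]
scene -0.064 30 x [-0.0117  0.0086] y [-0.012   0.0078] worldz [0.0631 0.0689]
scene -0.058 25 x [-0.0117  0.0078] y [-0.0112  0.0062] worldz [0.0579 0.0617]
scene -0.052 30 x [-0.0122  0.011 ] y [-0.0115  0.0067] worldz [0.0514 0.0568]
scene -0.046 29 x [-0.0117  0.0087] y [-0.0109  0.0055] worldz [0.0455 0.0504]
scene -0.04 24 x [-0.0119  0.0114] y [-0.0107  0.007 ] worldz [0.0393 0.0444]
scene -0.034 27 x [-0.0118  0.0076] y [-0.0109  0.0083] worldz [0.0352 0.0399]
scene -0.028 3 x [-0.0107  0.0105] y [-0.0089 -0.0055] worldz [0.0325 0.035 ]
top -0.016 3 x [-0.0395 -0.0197] y [0.0003 0.0307] worldz [0.0243 0.0243]
```

The real tip sits about 30 mm behind the reported TCP along the tool axis. I'll confirm this by gently touching the bench in front of the lip.

```bash
python3 - <<'E'
from h import *
a=np.radians(10); s=.007
servo_line(tcp_for((-.100,-.026,.05),a,s),rate=.15)
servo_line(tcp_for((-.195,-.026,.05),a,s),rate=.2)
servo_line(tcp_for((-.195,-.026,.012),a,s),rate=.1)
print(np.round(current_force(),2))
hit=servo_line(tcp_for((-.195,-.026,-.030),a,s),rate=.02,contact_N=4)
p=current_position(); print(hit,np.round(p,4),np.round(current_force(),2),current_clock())
E
```

```text
[ 0.28 -0.34 -0.37]
True [ 0.4165  0.0066 -0.0281] [-1.83  0.52 10.21] 17.6333
```

Confirmed: the tip is 30 mm short of the reported TCP. I correct for it and push.

```bash
sed -i 's/return toW(np.array(C)-.010\*ex+s\*ez)/return toW(np.array(C)-.010*ex+(s+.030)*ez)/' h.py
cat >> h.py <<'E'
def Cnow(a,s): return toD(current_position())[0]-toD(tcp_for((0,0,0),a,s))[0]
E
python3 - <<'E'
from h import *
a=np.radians(10); s=.007
q=lambda v: None if v is None else np.round(v,2)
for C,b in(((-.11,-.026,.013),10),((-.08,-.026,.09),10),((-.03,-.026,.12),10),((.03,-.026,.115),10),((.03,-.026,.115),20)): print(q(inverse_kinematics(tcp_for(C,np.radians(b),s),quat(np.radians(b)))))
servo_line(tcp_for((-.195,-.026,.013),a,s),rate=.02)
print("f0",np.round(current_force(),2),current_clock())
hit=servo_line(tcp_for((-.100,-.026,.013),a,s),rate=.03,contact_N=7)
print(hit,"C",np.round(Cnow(a,s),4),np.round(current_force(),2),current_clock())
c=capture("scene"); cv2.imwrite("pics/s3.png",cv2.resize(c["image"][200:350,230:430],None,fx=3.8,fy=3.8,interpolation=cv2.INTER_CUBIC))
P,_,_=cloud(c); D=toD(P); q=D[(D[:,2]>.012)&(D[:,2]<.0185)&(D[:,0]>-.16)&(D[:,0]<-.015)&(abs(D[:,1]+.026)<.09)]; print(np.round(np.percentile(q,[1,50,99],0),4))
E
```

```text
[-0.15  0.49  2.08  0.03  0.4  -1.67]
[-0.14  0.37  1.96  0.02  0.64 -1.65]
[-0.14  0.38  1.82  0.02  0.76 -1.64]
[-0.13  0.46  1.7   0.01  0.81 -1.63]
[-0.14  0.41  1.85  0.04  0.53 -1.67]
f0 [-0.3   0.01 -0.46] 18.1
True C [-0.1128 -0.0257  0.0122] [-0.44  0.07 -0.41] 20.55
[[-0.1131 -0.0851  0.0135]
 [-0.0624 -0.0293  0.017 ]
 [-0.0158  0.0336  0.0185]]
```

View pics/s3.png

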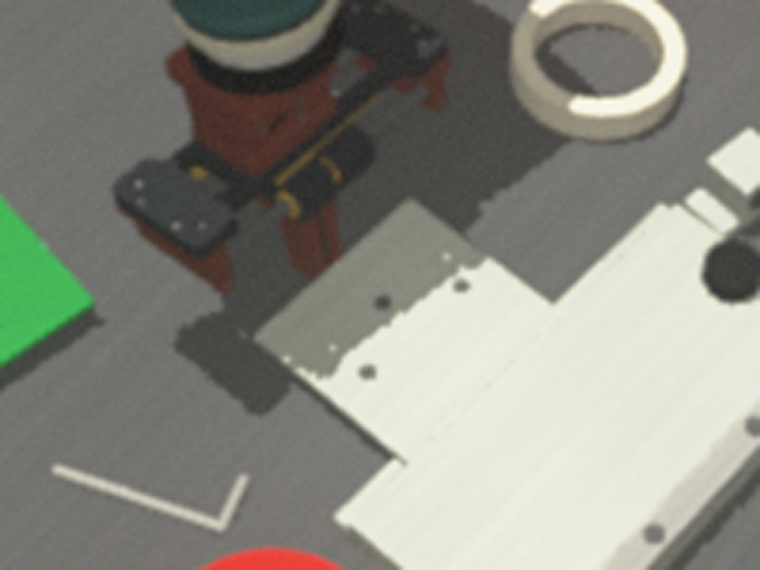

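The plate now lies against the deck face, with its foot edge along crop (400,460)–(550,300). Next I press gently and start tipping, regulating the push force.

```bash
cat >> h.py <<'E'
def fdeck():
    f=np.array(current_force()); c,s_=np.cos(F.yaw),np.sin(F.yaw); return np.array([c*f[0]+s_*f[1],-s_*f[0]+c*f[1],f[2]])
def arc(ths,px,a,s,p,lo=4,hi=14,rate=.04):
    for t in ths:
        C=(px-.110*np.cos(t)+p,-.026,.0125+.110*np.sin(t))
        servo_line(tcp_for(C,a,s),quat(a),rate=rate)
        f=fdeck(); print("th %.0f p %.2f f"%(np.degrees(t),p*1e3),np.round(f,1),"t",round(current_clock(),2))
        if -f[0]<lo: p+=.0007
        if -f[0]>hi: p-=.0006
        if abs(f).max()>45: print("STOP"); break
    return p
E
python3 - <<'E'
from h import *
a=np.radians(10); s=.007
c0=Cnow(a,s)
hit=servo_line(tcp_for((c0[0]+.006,-.026,.013),a,s),rate=.01,contact_N=6)
c1=Cnow(a,s); f=fdeck(); print(hit,np.round(c1,4),np.round(f,1))
px=c1[0]+.110; print("px",px)
open("px","w").write(str(px))
p=arc(np.radians(np.arange(1,21,2)),px,a,s,.0006)
c=capture("scene"); P,_,_=cloud(c); D=toD(P)
q=D[(D[:,0]>-.12)&(D[:,0]<-.015)&(abs(D[:,1]+.066)<.015)&(D[:,2]>.005)]
for x in np.arange(-.12,-.015,.015):
    k=q[abs(q[:,0]-x-.0075)<.0075]; print(round(x+.0075,3),len(k),np.round(np.median(k[:,2]),4) if len(k) else "")
print(p,current_clock())
E
```

```text
True [-0.113  -0.0256  0.0117] [-0.2 -0.1 -0.3]
px -0.0030126905887019884
th 1 p 0.60 f [-0.6  0.   0.1] t 21.32
th 3 p 1.30 f [-3.3  0.2 -1. ] t 21.57
th 5 p 2.00 f [-5.4 -1.1 -1.6] t 21.82
th 7 p 2.00 f [-7.3 -0.6 -1.7] t 22.07
th 9 p 2.00 f [-6.8 -0.9 -1.2] t 22.32
th 11 p 2.00 f [-8.1 -0.8 -1.1] t 22.57
th 13 p 2.00 f [-7.5 -1.2 -0.1] t 22.82
th 15 p 2.00 f [-7.8 -0.6  0.9] t 23.07
th 17 p 2.00 f [-8.1 -1.   1.1] t 23.32
th 19 p 2.00 f [-9.1 -1.  -0. ] t 23.57
-0.112 286 0.1624
-0.098 141 0.0478
-0.082 117 0.0423
-0.068 124 0.0376
-0.052 118 0.0327
-0.038 116 0.028
-0.022 120 0.023
0.002 23.6167
```

Tipping works: the measured slope is about 18°, matching the command. I continue to near upright.

```bash
python3 - <<'E'
from h import *
a=np.radians(10); s=.007; px=float(open("px").read())
p=arc(np.radians(np.arange(22,50,3)),px,a,s,.002,lo=4,rate=.05)
p=arc(np.radians(np.arange(52,84,3)),px,a,s,p,lo=-1,rate=.05)
c=capture("scene"); cv2.imwrite("pics/s4.png",cv2.resize(c["image"][180:350,230:430],None,fx=3.5,fy=3.5,interpolation=cv2.INTER_CUBIC))
print(p,current_clock())
E
```

```text
th 22 p 2.00 f [-9.5 -0.6  2.5] t 23.88
th 25 p 2.00 f [-10.3  -1.    3. ] t 24.15
th 28 p 2.00 f [-10.9  -1.2   3.5] t 24.42
th 31 p 2.00 f [-12.   -0.5   4.4] t 24.68
th 34 p 2.00 f [-10.   -0.2   4.3] t 24.95
th 37 p 2.00 f [-5.5  0.2  2.3] t 25.22
th 40 p 2.00 f [-2.8 -0.5  0.9] t 25.48
th 43 p 2.70 f [-0.5  0.6 -0.1] t 25.76
th 46 p 3.40 f [-1.2 -0.3 -0.4] t 26.03
th 49 p 4.10 f [-2.3 -0.1 -0.4] t 26.31
th 52 p 4.80 f [-0.8 -0.1 -1.1] t 26.58
th 55 p 4.80 f [-0.6  0.6 -0.2] t 26.85
th 58 p 4.80 f [-1.   0.5  0.3] t 27.12
th 61 p 4.80 f [-1.3  0.1  0.9] t 27.38
th 64 p 4.80 f [-0.9  0.6  0.5] t 27.65
th 67 p 4.80 f [-1.2  0.2  1.3] t 27.92
th 70 p 4.80 f [-1.4  0.4 -0.4] t 28.18
th 73 p 4.80 f [-1.1  0.1  0.1] t 28.45
th 76 p 4.80 f [-0.5 -0.2  0.6] t 28.72
th 79 p 4.80 f [-0.4 -0.4 -0.4] t 28.98
th 82 p 4.80 f [-0.5 -0.1 -0.2] t 29.25
0.0048000000000000004 29.3
```

View pics/s4.png

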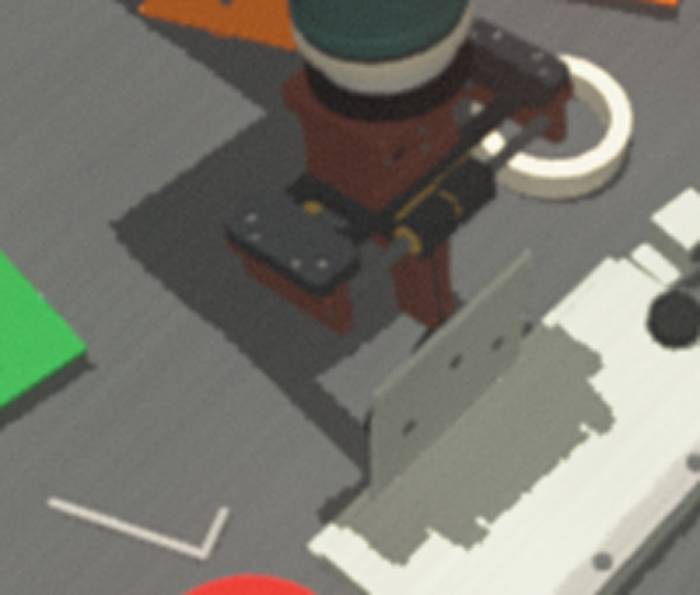

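The plate stands nearly upright at the deck edge, with its bare back towards the deck. Next I push it slowly over its balance point.

```bash
python3 - <<'E'
from h import *
a=np.radians(10); s=.007
print(np.round(Cnow(a,s),4))
for x,z in((-.006,.116),(.002,.114),(.010,.112),(.018,.110),(.026,.107)):
    servo_line(tcp_for((x,-.026,z),a,s),quat(a),rate=.03); print(x,np.round(fdeck(),1),round(current_clock(),2))
sleep(.4)
servo_line(tcp_for((-.05,-.026,.13),a,s),quat(a),rate=.15)
c=capture("scene"); cv2.imwrite("pics/s5.png",cv2.resize(c["image"][180:390,230:480],None,fx=2.8,fy=2.8,interpolation=cv2.INTER_CUBIC))
P,_,_=cloud(c); D=toD(P)
q=D[(D[:,2]>.0225)&(D[:,2]<.0275)&(D[:,0]>-.03)&(D[:,0]<.112)&(D[:,1]<.06)]; print(len(q),rect(q),np.round(np.percentile(q,[1,50,99],0),4),current_clock())
E
```

```text
[-0.0133 -0.026   0.1215]
-0.006 [0.2 0.8 0.4] 29.76
0.002 [-0.4  0.  -1.3] 30.18
0.01 [-0.7 -0.7  0.3] 30.61
0.018 [-0.1  0.7  0.2] 31.03
0.026 [-0.1 -0.5  0.6] 31.47
2430 [  47.3 -102.   122.7  327.1    2.6] [[-0.0136 -0.2402  0.0226]
 [ 0.0484 -0.0331  0.0248]
 [ 0.0954  0.0352  0.0273]] 32.6
```

View pics/s5.png

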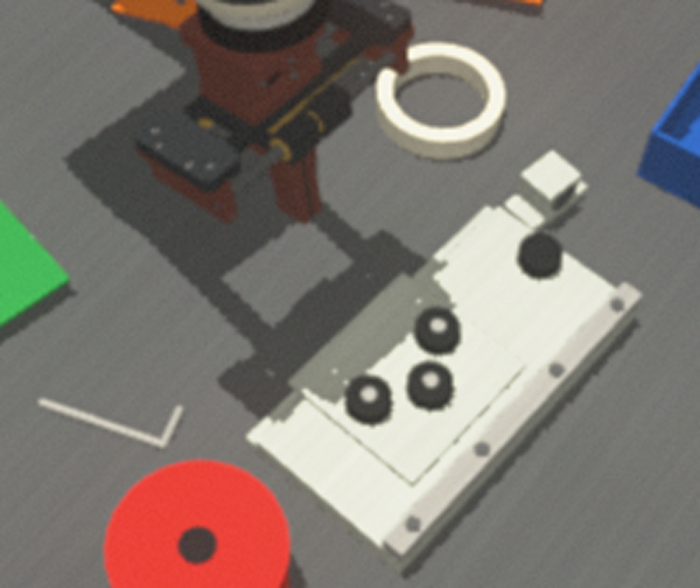

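The plate has flipped: rollers up at crop (370,398), (437,330) and (430,385), with its back flat on the deck and its lip just short of the fence. Now I push on the foot edge.

```bash
python3 - <<'E'
from h import *
a=0.; s=.001; y=-.026; z=.0225
servo_line(tcp_for((-.05,y,.06),a,s),quat(a),rate=.15)
servo_line(tcp_for((-.05,y,z),a,s),rate=.1)
for N,r in((10,.03),(10,.01)):
    c0=Cnow(a,s); print("from",np.round(c0,4))
    hit=servo_line(tcp_for((.006,y,z),a,s),rate=r,contact_N=N)
    print(hit,np.round(Cnow(a,s),4),np.round(fdeck(),1),round(current_clock(),2))
for n in("scene","top"):
    c=capture(n); P,_,_=cloud(c); D=toD(P)
    q=D[(D[:,2]>.0225)&(D[:,2]<.0275)&(D[:,0]>-.03)&(D[:,0]<.112)&(D[:,1]<.06)&(D[:,1]>-.11)]; print(len(q),rect(q))
    if n=="scene": cv2.imwrite("pics/s6.png",cv2.resize(c["image"][220:390,280:480],None,fx=3.5,fy=3.5,interpolation=cv2.INTER_CUBIC))
E
```

```text
from [-0.0501 -0.026   0.0229]
True [-0.0041 -0.0258  0.0217] [ 0.4 -0.1  0.8] 35.15
from [-0.0041 -0.0258  0.0217]
True [-0.0044 -0.0258  0.021 ] [ 0.5 -0.1 -0.2] 35.76
2298 [ 4.430e+01 -2.550e+01  1.224e+02  1.683e+02  1.000e-01]
58 [ 56.4  32.5  56.9 108.   88.7]
```

View pics/s6.png

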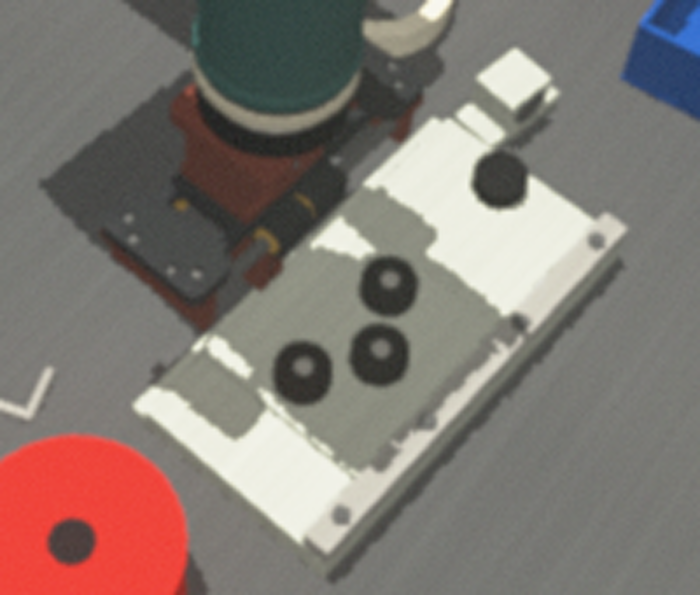

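The lip appears along the fence. I'll press once more steadily to square it, back off, and verify from both cameras.

```bash
python3 - <<'E'
from h import *
a=0.; s=.001; y=-.026; z=.0232
servo_line(tcp_for((-.012,y,z),a,s),rate=.05)
servo_line(tcp_for((-.0015,y,z),a,s),rate=.015); sleep(.3)
print(np.round(Cnow(a,s),4),np.round(fdeck(),1),round(current_clock(),2))
servo_line(tcp_for((-.05,y,z),a,s),rate=.08)
servo_line(tcp_for((-.10,y,.16),a,s),rate=.2)
move_ptp([.33,.33,.25],quat(0)); print(current_clock(),np.round(fdeck(),1))
for n in("scene","top"):
    c=capture(n); P,u,v=cloud(c); D=toD(P)
    q=D[(D[:,2]>.033)&(D[:,2]<.042)&(D[:,0]>0)&(D[:,0]<.098)&(D[:,1]<.05)&(D[:,1]>-.1)]
    # roller centres (36 apart in y) give yaw; front edge of plate
    from scipy.cluster.vq import kmeans2
    r=q[:,:2]; k,l=kmeans2(r,np.array([[.05,-.062],[.05,.01],[.073,-.026]]),minit='matrix')
    k=np.array([cv2.minEnclosingCircle((r[l==i]*1000).astype(np.float32))[0] for i in range(3)])
    print(n,"rollers",np.round(k,1),"yaw",np.round(np.degrees(np.arctan2(-(k[1]-k[0])[0],(k[1]-k[0])[1])),2))
    e=[]
    for yy in np.arange(-.08,.03,.005):
        m=(abs(D[:,1]-yy)<.0025)&(D[:,2]>.0215)&(D[:,2]<.029)&(D[:,0]<.05)&(D[:,0]>-.03)
        if m.sum(): e.append((yy,D[m,0].min()))
    e=np.array(e); kk=np.polyfit(e[:,0],e[:,1],1); print("front edge",np.round(kk[1],4),"yaw",np.round(-np.degrees(np.arctan(kk[0])),2),len(e))
    if n=="scene": cv2.imwrite("pics/s7.png",cv2.resize(c["image"][220:400,250:490],None,fx=3.2,fy=3.2,interpolation=cv2.INTER_CUBIC))
E
```

```text
[-0.0041 -0.026   0.0228] [-4.8 -0.4  2.4] 37.3
40.4 [-0.6  0.1  0.5]
scene rollers [[ 48.7 -61.8]
 [ 48.9  10.6]
 [ 71.2 -26. ]] yaw -0.1
front edge -0.0024 yaw -0.01 22
top rollers [[ 51.6 -61.1]
 [ 51.5  10.8]
 [ 73.6 -25.3]] yaw 0.04
front edge 0.001 yaw -0.26 22
```

View pics/s7.png

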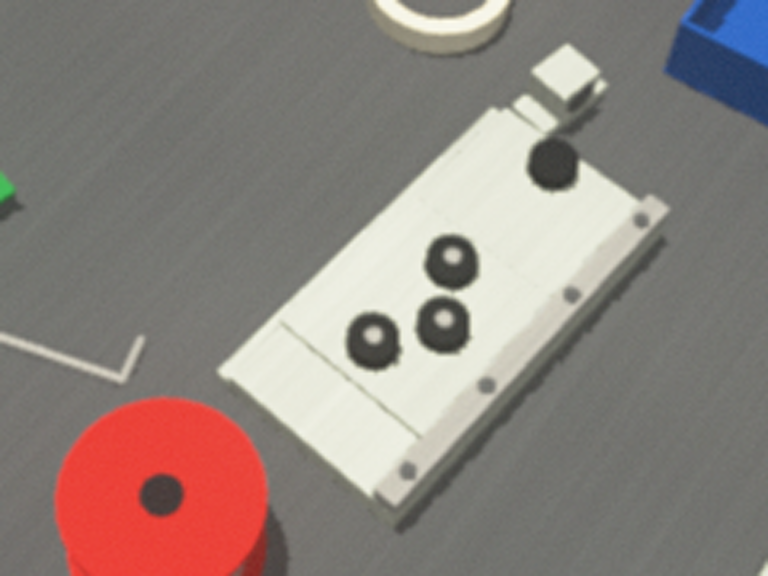

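The plate lies flush with and square to the fence, with the yaw error about 0.1° by the rollers. Its rollers are up at crop (373,340), (452,262) and (443,325). Everything else is where it was and the robot is clear.

```bash
python3 -c "
from bench import *
print(close_job(),current_clock())"
```

```text
the job is handed in; nothing more can be done
the job is handed in; nothing more can be done
```

The plate is flipped rollers-up and sits flush and square against the fence, with the robot clear and the job handed in at about 40 s of the 70 s limit.

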